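# Opening check of the serving lane's emergency stop

### The job

Before opening, test the emergency stop of the serving lane: press the red mushroom head in until it latches and let go so that it stays in, then twist it clockwise (seen from above) with the fingertips by pushing its finger wings round, without gripping the head, until it springs back out. Then re-arm the lane by pressing the blue reset button fully in and letting it go. Leave the green start button alone and do not shift the tableware.

Things in the scene. Friction and masses are not known exactly. Their poses are not given: they have to be found in the camera images.
- estop_box: Emergency stop station: grey box with yellow lid, 84 x 84 mm, 58 mm tall, fixed to the counter. Origin at the centre of its underside, z up; the axis of the mushroom head stands vertically over the origin. At rest the two wings of the head lie along the box's +x and -x.
- estop_top (a point): Centre of the domed top of the red mushroom head, 98 mm above the counter when out, about 91 mm when latched in. Moves and turns with the head. The head is 40 mm across; under it a neck of 30 mm across rises 10 mm above the lid. Press here.
- estop_push (a joint): Travel of the mushroom head, in m: 0 out, 0.008 fully in. It latches once pressed beyond about 0.0072 and then stays at about 0.0065 to 0.007 when let go. A spring resists with 6 N at first, rising to about 12 N at the bottom, with 2 to 3 N more from the latch. Twisting releases the latch and the spring lifts the head to 0.
- estop_twist (a joint): Turn of the mushroom head, in rad, growing clockwise seen from above; 0 at rest, stop at 0.8. A spring turns it back to 0 (0.04 N m at rest, 0.09 N m at 0.7). When the head is latched in, turning it beyond about 0.6 releases it. It can be turned when out too.
- wing_a (a point): Middle of one finger wing of the head (at the box's +x side at rest), 29 mm from the head's axis. Each wing is a red upright lug 12 mm thick that reaches from the dome (20 mm from the axis) out to 36 mm, 13 mm tall: 78 to 91 mm above the counter when the head is out, 7 mm lower when latched. At rest its flank facing the box's +y is the one to push for clockwise.
- wing_b (a point): Middle of the other wing (at the box's -x side at rest), same sizes. At rest its flank facing the box's -y is the one to push for clockwise.
- estop_lead: The other sides of the head (the leading flanks of both wings and the rim quarters next to them), part of the red head, which turn ahead in a clockwise twist and are touched only if the head is gripped from both sides or pushed the wrong way. Origin on the head's axis at lid height.
- control_box: Control station: grey box with white lid, 76 mm (x) x 124 mm (y), 58 mm tall, fixed to the counter. Origin at the centre of its underside. It carries the blue reset button (29 mm towards its +y) and the green start button (29 mm towards its -y).
- reset_top (a point): Centre of the top of the blue reset button (28 mm across, steel ring 44 mm across), about 80 mm above the counter.
- reset (a joint): Travel of the blue reset button, in m: 0 out, 0.005 fully in, about 5 N at the bottom; springs back.
- start_top (a point): Centre of the top of the green start button, same size. Not to be pressed.
- start (a joint): Travel of the green start button, in m: 0 out, 0.005 in, springs back as the blue one.
- tray: Fixed stainless condiment tray, 125 x 300 x 16 mm, beyond the stations. Origin under its centre.
- vinegar: Vinegar cruet with white collar and clear cap on the tray, 70 mm across, 131 mm tall. Origin at its underside. Bystander.
- chilli_oil: Red chilli oil cruet with black collar and clear cap on the tray, 66 mm across, 131 mm tall. Origin at its underside. Bystander.
- miso_pot: White lidded pot on the tray, 84 mm across, 58 mm tall. Origin at its underside. Bystander.
- picks: Small glass of toothpicks between the stations, 52 mm across, 80 mm tall with the picks. Origin at its underside. Bystander.
- mortar: Brown sesame mortar, 144 mm across and 58 mm tall, with a pestle lying in it that rises to about 90 mm. Origin at its underside. Bystander.
- ramen_bowl: White ramen bowl, 184 mm across, 78 mm tall. Origin at its underside. Bystander.
- tumbler: Water glass on the robot's side of the stations, 68 mm across, 85 mm tall. Origin at its underside. Bystander.
There are look-alikes about, which are no part of the job. What is shaped like the estop_box but purple is not meant.

How it is judged:
On the way, in this order (a step that is already met when the one before it is completed fails the run):
1. the mushroom head is pressed in, latched, and stays in with the robot off it (value of joint estop_push above 0.0055 m and contact force between each of the arm, the fingers and estop_box below 0.5 N), for 0.2 s.
2. the head has been twisted free and has sprung out (value of joint estop_push below 0.0015 m), for 0.1 s.
3. the blue reset button is pressed in (value of joint reset above 0.0038 m), for 0.05 s.
At the end, for the whole second after the job is handed in: The mushroom head is out (within 1.5 mm) and turned back to rest (within 0.12 rad), and the blue and green buttons are out (within 1 mm) (value of joint estop_push below 0.0015 m and value of joint estop_twist below 0.12 rad and value of joint each of reset, start below 0.001 m); the robot touches nothing.
It fails at once if the head is gripped from both sides, or pushed on its leading side, while it is turned (value of joint estop_twist above 0.15 rad and contact force between the fingers and estop_lead above 2 N).
It fails at once if the green start button is pressed (value of joint start above 0.002 m).
It fails at once if tableware is shifted by more than 20 mm, lifted or tipped (distance of any of vinegar, chilli_oil, miso_pot, picks, mortar, ramen_bowl, tumbler from where it was at the start of the episode above 0.02 m or angle between any of vinegar, chilli_oil, miso_pot, picks, mortar, ramen_bowl, tumbler's own z axis and vertical above 0.3 rad).
It also fails if it takes over 48 s, if anything falls off the work surface, if the arm or the gripper's body presses on something with over 40 N, if the wrist force passes 120 N, or if a joint passes its speed limit or range.

### The arm

A 6-joint arm with a two-finger parallel gripper is mounted at the origin on the work surface. World frame = base frame: x ahead of the robot, y to its left, z up, the work surface at z = 0. Lengths are in m, angles in rad, forces in N, time in s.
With the tool pointing down it reaches from about 0.225 to 0.875 m from the base axis. Payload 3.4 kg.
Tool frame: the origin (TCP) lies midway between the tips of the shut fingers; the grasp point (between the pads) lies 19 mm behind it (manip.grasp_offset is the distance from the TCP to the grasp point, in m); x points along the fingers, y is the direction in which the jaws open and shut, and the axes are right-handed (so a half turn about x gives the same grasp; the last joint's range is limited). The gripper opens to 85 mm and grips with 20 to 120 N. Pads are 22 mm wide; open, the fingers measure 114 mm over their backs; the gripper's body (76 mm by 85 mm) begins 54 mm behind the grasp point. The pads swing forward as they close: fully open they stand 13 mm farther back than shut.
Start: joints at [1.083, 0.276, 1.505, -0, 1.361, -0.121], TCP at [0.206, 0.537, 0.201] pointing down, gripper open.
Joint ranges: [-2.89, 2.89], [-0.75, 2.08], [0.22, 2.7], [-1.18, 4.32], [0.11, 2.71], [-2.7, 2.7]. Speed limits (rad/s): [2.57, 2.57, 3.14, 3.14, 3.14, 3.14].

### API

Orientations are given as a unit quaternion [w, x, y, z].
In Python, from rig import manip gives the robot as it stands.
- The arm moves only by the shell command python3 -m creep 'ROWS' [OPENING] [FORCE]. ROWS is a JSON object of lists of equal length, an entry for each row: "delta_pos": the shift along the tool's x, y, z in cm, a list of three; "dr": the turn, a rotation vector about the tool's x, y, z in rad, a list of three. In form: {"delta_pos": [[dx, dy, dz], ...], "dr": [[rx, ry, rz], ...]}. A call has 1 to 10 rows; each row is the pose to reach, as a shift and turn from the pose commanded when the call began, along the tool's axes at that moment; what a row does not reach only later rows make up. A row lasts 1/10 s, in which the tool goes at most 50 mm and 8.59 degrees, less where a joint would pass 70% of its speed; a pose out of reach is approached as far as the arm can. A call with a gripper value outside its range is refused whole. OPENING is the opening, from -1 (shut) to 1 (fully open), set as the call begins (- or left out, the last holds). The fingers move at their own pace and stop on an object; FORCE is the grip in N (left out, the last holds). Time passes only in rows, so rows that repeat a pose let the fingers close. It gives the time, the measured TCP pose, the force and the opening at its end, in the units of the state.
- manip.get_state(): the state, without advancing time (a new reading comes with each control period).
- manip.get_image(name): name is "scene" or "side" or "wrist"; returns a dict with "pixels" (400x640x3 uint8, blue, green, red), "depth" (400x640 float32, m along the optical axis (not along the pixel's ray), 0 where there is no reading), "intrinsics" (3x3 intrinsics, pixels), "rvec" (rotation vector, rad) and "tvec" (3), from world to camera coordinates, as OpenCV has them. Camera axes: x right, y down, z forward; pixel columns grow to the right and rows downward; lengths in m; the calibration is good to about 2 mm. A picture is of the moment at which its call begins.
- manip.sign_off(): hands the job in, once; it reports no verdict.
The state is a dict: "clock": time; "qpos": joint angles; "qd": joint speeds; "effort": joint torques, N m; "position": TCP position; "ee_rot": TCP orientation; "contact_force": force on the tool from outside, world axes, zero at the start; "moment": the same for the moment, N m; "width": finger opening in m.
Only numpy, scipy, OpenCV 4.12 (cv2) and the standard library are available. Lean on these libraries where they do the work, as an engineer would, in place of code of your own. Each camera call takes 0.05 s, during which the arm holds its last target. There are 200 camera calls.

## Working session

There is one attempt and no reset: what is moved stays moved. The work goes in short steps, Python scripts to look and compute and a shell command to move; the robot and the scene stay as the last step left them, time stands still between calls to the robot, and variables do not carry over. Pictures are saved under pics/ and viewed, about 8 in all and at most 12, crops included, and the job is handed in when it is done.

```bash
mkdir -p pics; ls
cat > h.py <<'E'
import numpy as np, cv2
from rig import manip
def grab(n):
    im=manip.get_image(n); np.savez('last_%s.npz'%n,**{k:np.array(v) for k,v in im.items()}); return im
def world(im):
    K=np.array(im['intrinsics']);R=cv2.Rodrigues(np.array(im['rvec'],float))[0];t=np.array(im['tvec'],float).ravel()
    d=np.array(im['depth']);v,u=np.mgrid[:d.shape[0],:d.shape[1]]
    p=np.stack([(u-K[0,2])/K[0,0]*d,(v-K[1,2])/K[1,1]*d,d],-1)
    return (p-t)@R
E
python3 - <<'E'
from h import *
a=grab('scene');b=grab('side')
cv2.imwrite('pics/1.png',cv2.resize(np.vstack([a['pixels'],b['pixels']]),None,fx=.75,fy=.75))
s=manip.get_state();print(s)
for im in (a,b):
    w=world(im);hsv=cv2.cvtColor(im['pixels'],cv2.COLOR_BGR2HSV);h,S,v=cv2.split(hsv)
    for n,m in dict(red=((h<8)|(h>172))&(S>140)&(v>80),yellow=(h>20)&(h<34)&(S>120)&(v>90),blue=(h>100)&(h<125)&(S>130)&(v>60),green=(h>45)&(h<85)&(S>100)&(v>50),purple=(h>128)&(h<160)&(S>80)).items():
        c,l,st,ce=cv2.connectedComponentsWithStats(m.astype(np.uint8))
        for i in range(1,c):
            if st[i,4]>40:
                q=w[(l==i)&(im['depth']>0)]
                if len(q): print(n,st[i],ce[i].round(),np.median(q,0).round(3),q.min(0).round(3),q.max(0).round(3))
E
```

```text
pics
{'clock': 0.1, 'qpos': array([ 1.08304969e+00,  2.76490023e-01,  1.50602317e+00, -1.55589007e-05,
        1.36074194e+00, -1.20999514e-01]), 'qd': array([ 0.00099439, -0.00149752, -0.00121612,  0.00194525,  0.00101953,
       -0.00276472]), 'effort': array([ 8.99948682e-04, -4.17697299e+01, -2.46405298e+01, -2.49603636e-04,
        5.72569596e-03, -8.94108041e-06]), 'position': array([0.20593505, 0.53626892, 0.19974345]), 'ee_rot': array([ 0.69508047,  0.12837568,  0.69542251, -0.12950042]), 'contact_force': array([ 0.24019819, -1.16056552,  0.27857493]), 'moment': array([-0.02057445, -0.00172509,  0.04032438]), 'width': 0.08547123399715752}
red [     0     18    640    382 104242] [240. 196.] [ 0.386 -0.276 -0.001] [-0.584 -0.934 -0.214] [0.996 1.055 0.31 ]
red [ 311  190  329  210 4866] [474. 306.] [ 1.054  0.104 -0.003] [ 0.975 -0.357 -0.282] [1.062 0.97  0.006]
red [348 237  23  25 398] [358. 251.] [ 0.787 -0.058  0.044] [ 0.746 -0.071  0.   ] [ 0.8   -0.021  0.093]
red [ 602  325   38   75 2369] [623. 364.] [ 1.322  0.508 -0.273] [ 1.253  0.431 -0.761] [ 1.412  0.779 -0.262
[... 982 characters left out ...]
305. 167.] [0.714 0.208 0.058] [0.695 0.184 0.052] [0.751 0.245 0.067]
yellow [259 177  29  18 356] [273. 186.] [0.549 0.174 0.056] [ 0.501  0.136 -0.006] [0.673 0.285 0.083]
yellow [232 198  18   9  94] [241. 203.] [0.405 0.149 0.058] [0.385 0.13  0.053] [0.438 0.188 0.068]
blue [352 239   9   7  42] [356. 242.] [ 0.525 -0.236  0.077] [ 0.516 -0.245  0.073] [ 0.538 -0.224  0.08 ]
green [364 250   9   8  51] [368. 254.] [ 0.515 -0.291  0.077] [ 0.505 -0.301  0.072] [ 0.531 -0.279  0.081]
purple [291 161  30  26 483] [305. 175.] [0.697 0.184 0.036] [ 0.664  0.161 -0.005] [0.843 0.313 0.061]
purple [227 195  29  31 531] [241. 213.] [0.391 0.127 0.041] [ 0.354  0.098 -0.005] [0.517 0.25  0.08 ]
```

View pics/1.png

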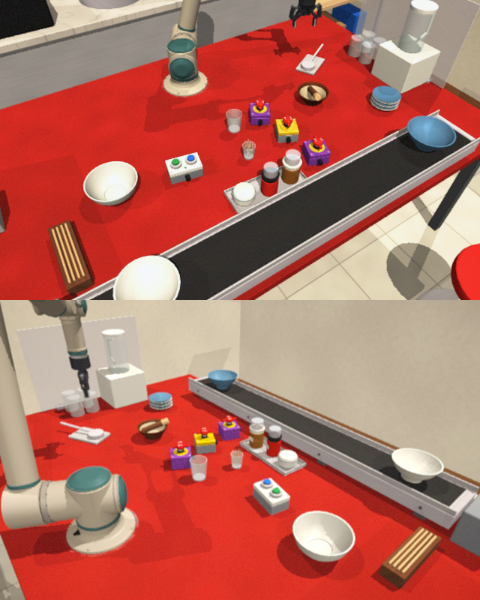

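The picture shows the yellow box in the middle of the row of three (scene pixel (382,171), side (273,186)), with a purple decoy on either side. The control box is at scene (244,213). I'll go above the yellow box for a wrist view.

```bash
cat >> h.py <<'E'
from scipy.spatial.transform import Rotation as Ro
def go(p,yaw,ref=None):
    """deltas to TCP p, tool down, tool y axis at world angle yaw"""
    s=manip.get_state();R=Ro.from_quat(np.roll(s['ee_rot'],-1))
    x=np.array([0,0,-1.]);y=np.array([np.cos(yaw),np.sin(yaw),0]);T=Ro.from_matrix(np.stack([x,y,np.cross(x,y)],1))
    print('delta cm',(R.inv().apply(np.array(p)-s['position'])*100).round(2),'dr',(R.inv()*T).as_rotvec().round(3))
def st():
    s=manip.get_state();M=Ro.from_quat(np.roll(s['ee_rot'],-1)).as_matrix()
    print(round(s['clock'],2),s['position'].round(4),'x',M[:,0].round(3),'y',M[:,1].round(3),'yaw',np.arctan2(M[1,1],M[0,1]).round(3),s['contact_force'].round(2),s['width'],s['qpos'].round(2))
E
python3 - <<'E'
from h import *
st()
s=manip.get_state();M=Ro.from_quat(np.roll(s['ee_rot'],-1)).as_matrix();y=np.arctan2(M[1,1],M[0,1])
go([.50,.17,.32],y)
go([.50,.17,.32],y-.8)
E
```

```text
0.1 [0.2059 0.5363 0.1997] x [-0.001 -0.001 -1.   ] y [ 0.359  0.933 -0.002] yaw 1.204 [ 0.24 -1.16  0.28] 0.08547123399715752 [ 1.08  0.28  1.51 -0.    1.36 -0.12]
delta cm [-11.99 -23.67  40.58] dr [-0.    -0.     0.002]
delta cm [-11.99 -23.67  40.58] dr [0.8   0.    0.002]
```

```bash
python3 -m creep '{"delta_pos":[[-2,-2.4,4],[-4,-4.8,8],[-6,-7.2,12],[-8,-9.6,16],[-10,-12,20],[-12,-14.4,24],[-12,-16.8,28],[-12,-19.2,32.5],[-12,-21.6,36.5],[-12,-23.7,40.6]],"dr":[[0.1,0,0],[0.2,0,0],[0.3,0,0],[0.4,0,0],[0.5,0,0],[0.6,0,0],[0.7,0,0],[0.8,0,0],[0.8,0,0],[0.8,0,0]]}' && python3 -m creep '{"delta_pos":[[0,0,0],[0,0,0]],"dr":[[0,0,0],[0,0,0]]}' -1
python3 - <<'E'
from h import *
st()
im=grab('wrist')
cv2.imwrite('pics/2.png',im['pixels'])
w=world(im);hsv=cv2.cvtColor(im['pixels'],cv2.COLOR_BGR2HSV);h,S,v=cv2.split(hsv)
for n,m in dict(red=((h<8)|(h>172))&(S>140)&(v>80)&(w[...,2]>.068),yellow=(h>20)&(h<34)&(S>120)&(v>90)).items():
    c,l,stt,ce=cv2.connectedComponentsWithStats(m.astype(np.uint8))
    for i in range(1,c):
        if stt[i,4]>150:
            q=w[(l==i)&(im['depth']>0)]
            if len(q): print(n,stt[i],ce[i].round(),np.median(q,0).round(3),q.min(0).round(3),q.max(0).round(3))
E
```

```text
clock: 1.1
position: [0.5009, 0.1679, 0.3203]
ee_rot: [0.59, 0.39, 0.59, -0.39]
contact_force: [1.3, 0.7, 0.7]
width: 0.0854
clock: 1.3
position: [0.5003, 0.1692, 0.3197]
ee_rot: [0.589, 0.39, 0.59, -0.391]
contact_force: [-0.8, 0.5, -0.3]
width: 0.0591
1.3 [0.5003 0.1692 0.3197] x [-0.002  0.    -1.   ] y [ 0.92   0.391 -0.002] yaw 0.402 [-0.79  0.46 -0.31] 0.05907928442912764 [ 0.19  0.16  1.37  0.    1.61 -0.21]
red [ 215  115   46   53 1118] [238. 141.] [0.412 0.16  0.094] [0.38  0.138 0.087] [0.443 0.179 0.1  ]
red [ 477  177   45   43 1052] [498. 198.] [0.713 0.217 0.093] [0.685 0.197 0.069] [0.754 0.235 0.1  ]
red [ 218  257   29   93 1061] [235. 293.] [0.471 0.162 0.375] [0.463 0.147 0.355] [0.477 0.169 0.393]
red [381 259  17  37 293] [387. 275.] [0.524 0.187 0.364] [0.522 0.175 0.355] [0.53  0.192 0.378]
red [ 78 314  92  32 393] [126. 322.] [0.445 0.16  0.406] [0.438 0.155 0.396] [0.455 0.162 0.416]
yellow [ 319  112   93   92 3224] [364. 156.] [0.554 0.198 0.058] [ 0.504  0.126 -0.002] [0.629 0.248 0.093]
yellow [228 114  40  44 644] [253. 131.] [0.423 0.175 0.059] [0.388 0.145 0.057] [0.441 0.187 0.09 ]
yellow [465 170  47  45 736] [482. 189.] [0.71  0.215 0.059] [0.688 0.187 0.057] [0.742 0.245 0.091]
```

View pics/2.png

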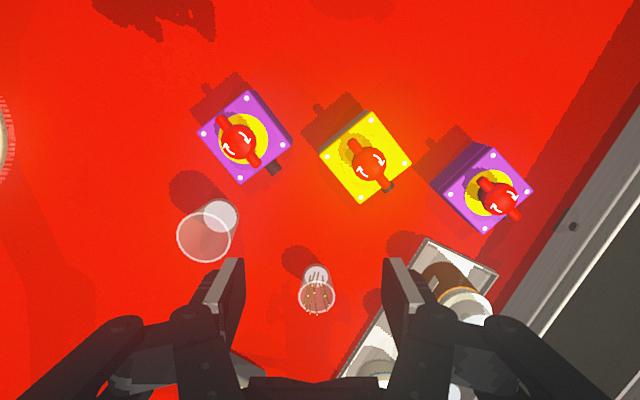

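The wrist view shows the yellow box at about (365,157) and its head at (370,165), with wings running from about (350,142) to (388,188). The decoys are left and right of it, and the tumbler (210,230) and picks (316,290) are nearer the gripper. Next I'll fit the head axis and wing direction.

```bash
cat > fit.py <<'E'
from h import *
def fit(im,c0,show=True):
    w=world(im);ok=im['depth']>0
    r=np.hypot(w[...,0]-c0[0],w[...,1]-c0[1])
    hsv=cv2.cvtColor(im['pixels'],cv2.COLOR_BGR2HSV);h,S,v=cv2.split(hsv)
    red=((h<8)|(h>172))&(S>120)
    m=ok&(r<.045)&(w[...,2]>.066)&(w[...,2]<.11)&red
    p=w[m]; dome=p[p[:,2]>np.percentile(p[:,2],99.5)-.004]
    (cx,cy),(a,b),th=cv2.minAreaRect((p[:,:2]*1000).astype(np.float32))
    ev,E=np.linalg.eigh(np.cov(p[:,:2].T)); d=E[:,1]
    print('head n',len(p),'top z',np.percentile(p[:,2],[50,95,99.5]).round(4),'dome c',dome[:,:2].mean(0).round(4),'rect',round(cx,1),round(cy,1),round(a,1),round(b,1),round(th,1),'PCA wing angle',np.degrees(np.arctan2(d[1],d[0])).round(1))
    far=p[np.abs((p[:,:2]-[cx/1000,cy/1000])@d)>.024]
    for sg in (1,-1):
        q=far[sg*((far[:,:2]-[cx/1000,cy/1000])@d)>0]
        if len(q): print(' wing',sg,q.mean(0).round(4))
    m=ok&(r<.07)&(np.abs(w[...,2]-.058)<.004)
    q=(w[m][:,:2]*1000).astype(np.float32);print('lid',cv2.minAreaRect(q))
E
python3 - <<'E'
from fit import *
d=dict(np.load('last_wrist.npz'));fit(d,(.56,.187))
R=cv2.Rodrigues(d['rvec'])[0];print('cam',-R.T@d['tvec'].ravel(),R[2])
for n in('scene','side'): fit(dict(np.load(f'last_{n}.npz')),(.56,.187))
E
```

```text
head n 211 top z [0.0917 0.0967 0.0984] dome c [0.5611 0.1939] rect 558.2 193.4 37.1 64.6 37.3 PCA wing angle 152.1
 wing 1 [0.5309 0.2068 0.09  ]
 wing -1 [0.5846 0.1794 0.0897]
lid ((559.1386108398438, 193.84991455078125), (84.00366973876953, 84.01453399658203), 63.07207107543945)
cam [0.47063699 0.23840394 0.49328045] [ 0.11313219 -0.27141674 -0.95578976]
head n 126 top z [0.0907 0.0983 0.1   ] dome c [0.5627 0.1898] rect 560.8 190.5 33.3 69.5 54.4 PCA wing angle 154.0
 wing 1 [0.5335 0.2042 0.0875]
 wing -1 [0.5874 0.1761 0.0876]
lid ((561.5236206054688, 190.70309448242188), (84.57036590576172, 85.85430145263672), 61.46146011352539)
head n 100 top z [0.0894 0.0968 0.0988] dome c [0.5577 0.1865] rect 556.8 188.9 32.3 66.3 56.9 PCA wing angle 147.7
 wing 1 [0.5321 0.2054 0.0869]
 wing -1 [0.5849 0.1772 0.0873]
lid ((556.2767944335938, 188.9036865234375), (83.96635437011719, 82.2694091796875), 63.39478302001953)
```

Run:
```python
from h import *
go([.559,.192,.115],-.47)
```

```text
delta cm [20.49  6.34  0.34] dr [ 0.873 -0.001  0.002]
```

```bash
python3 -m creep '{"delta_pos":[[2,1.5,0.1],[5,3,0.2],[8,4.5,0.3],[11,6.3,0.3],[14,6.3,0.3],[17,6.3,0.3],[20.5,6.3,0.3],[20.5,6.3,0.3]],"dr":[[0.13,0,0],[0.26,0,0],[0.39,0,0],[0.52,0,0],[0.65,0,0],[0.78,0,0],[0.873,0,0],[0.873,0,0]]}' -1
python3 - <<'E'
from h import *
im=grab('wrist');st();go([.559,.192,.089],-.47)
cv2.imwrite('pics/3.png',im['pixels'])
from fit import fit
fit(im,(.559,.192))
E
```

```text
clock: 2.15
position: [0.5541, 0.1928, 0.1111]
ee_rot: [-0.37, -0.598, -0.372, 0.606]
contact_force: [-0.7, 0.1, -0.2]
width: 0.0
2.2 [0.5565 0.1931 0.1139] x [-0.005 -0.001 -1.   ] y [ 0.894 -0.448 -0.005] yaw -0.465 [ 0.59 -1.04  0.75] 0.00017038162993390486 [0.22 0.36 1.61 0.   1.18 0.68]
delta cm [ 2.49  0.29 -0.02] dr [0.005 0.003 0.005]
head n 2217 top z [0.0954 0.0983 0.099 ] dome c [0.5572 0.1922] rect 559.0 191.2 33.2 68.6 79.8 PCA wing angle 150.8
 wing 1 [0.534  0.2072 0.0904]
 wing -1 [0.5866 0.1796 0.0902]
lid ((559.6515502929688, 193.51400756835938), (83.67759704589844, 84.13590240478516), 63.206172943115234)
```

View pics/3.png

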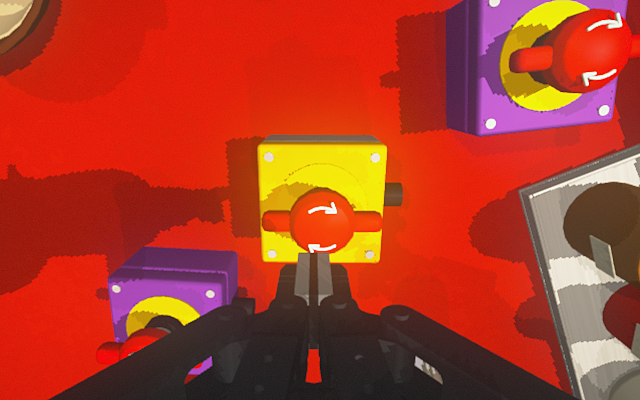

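The shut fingertips (315,255) stand just over the dome (322,220), and the wings lie level at (275,222) and (368,222). Lid fits from different places agree at (0.559, 0.193). Next I press.

```bash
python3 -m creep '{"delta_pos":[[0.5,0,0],[1,0,0],[1.6,0,0],[2.0,0,0],[2.4,0,0],[2.7,0,0],[2.7,0,0],[2.7,0,0]],"dr":[[0,0,0],[0,0,0],[0,0,0],[0,0,0],[0,0,0],[0,0,0],[0,0,0],[0,0,0]]}'; python3 -c "from h import *;st()"
```

```text
clock: 3.0
position: [0.5594, 0.1919, 0.0885]
ee_rot: [0.37, 0.603, 0.37, -0.602]
contact_force: [-0.8, -0.2, 0.2]
width: 0.0001
3.0 [0.5594 0.1919 0.0885] x [-0.  0. -1.] y [ 0.892 -0.452 -0.   ] yaw -0.469 [-0.75 -0.22  0.16] 8.393109177888617e-05 [0.21 0.38 1.64 0.   1.12 0.68]
```

No force reads at 88.5 mm, so I'll check by camera before pushing further.

Run:
```python
from h import *
a=grab('wrist');b=grab('side');st()
cv2.imwrite('pics/4.png',np.hstack([a['pixels'][120:400,160:500],cv2.resize(b['pixels'][150:220,220:305],(340,280))]))
from fit import fit
fit(a,(.559,.192))
```

```text
3.1 [0.5595 0.192  0.0887] x [ 0.  0. -1.] y [ 0.892 -0.452  0.   ] yaw -0.469 [ 0.13 -0.71  0.34] -0.00018170548262938594 [0.21 0.38 1.64 0.   1.12 0.68]
head n 2718 top z [0.0949 0.0982 0.099 ] dome c [0.5589 0.196 ] rect 560.8 195.8 28.2 71.5 63.9 PCA wing angle 153.2
 wing 1 [0.5332 0.207  0.0905]
 wing -1 [0.5862 0.1804 0.0903]
lid ((559.5039672851562, 193.46067810058594), (83.95225524902344, 84.22918701171875), 62.969112396240234)
```

View pics/4.png

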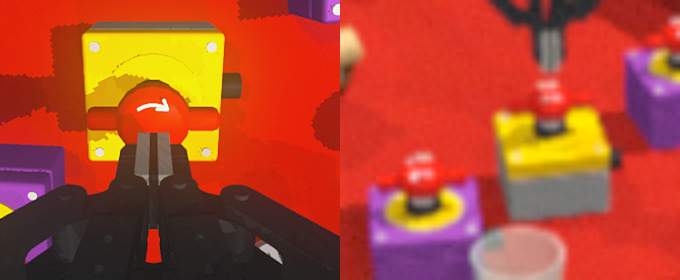

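The tip still hangs clear of the dome. The head is unmoved at 99 mm, and the side crop shows a gap at (548,72). I'll measure the real tip height.

Run:
```python
from h import *
for n in('side','wrist'):
    d=dict(np.load(f'last_{n}.npz'));w=world(d)
    hsv=cv2.cvtColor(d['pixels'],cv2.COLOR_BGR2HSV)
    r=np.hypot(w[...,0]-.5595,w[...,1]-.192)
    m=(d['depth']>0)&(r<.022)&(hsv[...,1]<90)&(w[...,2]>.085)&(w[...,2]<.17)
    p=w[m];print(n,len(p),np.percentile(p[:,2],[0,2,10,50]).round(4),p[p[:,2]<p[:,2].min()+.006].mean(0).round(4), p[p[:,2]<p[:,2].min()+.02].min(0).round(4),p[p[:,2]<p[:,2].min()+.02].max(0).round(4))
d=dict(np.load('last_side.npz'));w=world(d)
for v in range(158,176): print(v,[(d['pixels'][v,u].tolist(),w[v,u].round(3).tolist()) for u in (271,273)])
```

```text
side 90 [0.1219 0.1241 0.131  0.1492] [0.552  0.1861 0.125 ] [0.5453 0.1766 0.1219] [0.565  0.1906 0.1418]
wrist 2170 [0.095  0.0973 0.126  0.1533] [0.5658 0.203  0.0977] [0.5564 0.1975 0.095 ] [0.5716 0.2065 0.1001]
158 [([118, 124, 129], [0.553, 0.185, 0.155]), ([119, 125, 130], [0.56, 0.185, 0.153])]
159 [([126, 133, 137], [0.55, 0.182, 0.154]), ([128, 133, 138], [0.556, 0.179, 0.153])]
160 [([129, 136, 140], [0.55, 0.182, 0.15]), ([130, 137, 139], [0.557, 0.181, 0.148])]
161 [([126, 134, 141], [0.55, 0.182, 0.146]), ([120, 126, 128], [0.557, 0.181, 0.144])]
162 [([129, 134, 140], [0.552, 0.185, 0.141]), ([112, 120, 126], [0.557, 0.181, 0.141])]
163 [([129, 136, 139], [0.553, 0.187, 0.136]), ([115, 121, 124], [0.558, 0.183, 0.136])]
164 [([127, 134, 138], [0.549, 0.181, 0.136]), ([114, 121, 123], [0.558, 0.183, 0.132])]
165 [([132, 138, 141], [0.549, 0.182, 0.132]), ([117, 122, 127], [0.555, 0.179, 0.131])]
166 [([129, 137, 145], [0.551, 0.185, 0.126]), ([121, 126, 142], [0.554, 0.178, 0.128])]
167 [([117, 124, 167], [0.551, 0.185, 0.123]), ([109, 116, 170], [0.555, 0.179, 0.124])]
168 [([77, 86, 200], [0.679, 0.368, -0.001]), ([69, 76, 207], [0.688, 0.368, -0.004])]
169 [([56, 64, 225], [0.673, 0.36, 0.0]), ([74, 83, 227], [0.678, 0.353, 0.002])]
170 [([112, 122, 237], [0.673, 0.359, -0.004]), ([128, 137, 236], [0.679, 0.355, -0.004])]
171 [([147, 157, 250], [0.561, 0.199, 0.099]), ([145, 162, 247], [0.568, 0.198, 0.097])]
172 [([95, 103, 255], [0.557, 0.195, 0.098]), ([93, 106, 255], [0.564, 0.193, 0.096])]
173 [([97, 105, 255], [0.557, 0.195, 0.094]), ([107, 115, 255], [0.559, 0.187, 0.097])]
174 [([133, 141, 238], [0.551, 0.186, 0.096]), ([152, 156, 255], [0.558, 0.184, 0.095])]
175 [([96, 105, 211], [0.547, 0.181, 0.096]), ([96, 104, 254], [0.555, 0.18, 0.094])]
```

Run:
```python
from h import *
d=dict(np.load('last_wrist.npz'));w=world(d)
for v in range(244,300,4): print(v,[(d['pixels'][v,u].tolist(),w[v,u].round(3).tolist()) for u in (304,322)])
im=grab('scene');w=world(im)
hsv=cv2.cvtColor(im['pixels'],cv2.COLOR_BGR2HSV)
m=(im['depth']>0)&(np.hypot(w[...,0]-.5595,w[...,1]-.192)<.025)&(hsv[...,1]<90)&(w[...,2]>.09)&(w[...,2]<.17)
p=w[m];print(len(p),np.sort(p[:,2])[:8].round(3),p[p[:,2]<p[:,2].min()+.01].mean(0).round(3))
st()
```

```text
244 [([10, 54, 245], [0.556, 0.197, 0.097]), ([10, 67, 245], [0.564, 0.193, 0.097])]
248 [([10, 51, 243], [0.555, 0.195, 0.097]), ([10, 58, 245], [0.564, 0.191, 0.098])]
252 [([58, 77, 167], [0.561, 0.204, 0.124]), ([53, 77, 225], [0.567, 0.2, 0.123])]
256 [([93, 110, 135], [0.561, 0.204, 0.128]), ([93, 112, 138], [0.567, 0.2, 0.128])]
260 [([94, 109, 135], [0.561, 0.204, 0.132]), ([90, 108, 134], [0.567, 0.2, 0.131])]
264 [([88, 104, 129], [0.561, 0.203, 0.134]), ([95, 111, 136], [0.567, 0.2, 0.135])]
268 [([92, 108, 130], [0.561, 0.203, 0.138]), ([87, 103, 129], [0.567, 0.199, 0.137])]
272 [([91, 105, 128], [0.561, 0.203, 0.142]), ([93, 108, 132], [0.567, 0.2, 0.141])]
276 [([85, 99, 120], [0.561, 0.204, 0.145]), ([95, 107, 130], [0.567, 0.2, 0.145])]
280 [([84, 100, 118], [0.561, 0.203, 0.147]), ([93, 107, 127], [0.567, 0.2, 0.147])]
284 [([86, 101, 119], [0.561, 0.203, 0.15]), ([92, 106, 125], [0.567, 0.2, 0.15])]
288 [([88, 100, 118], [0.561, 0.203, 0.152]), ([87, 100, 119], [0.567, 0.2, 0.153])]
292 [([86, 98, 115], [0.561, 0.203, 0.156]), ([80, 93, 110], [0.566, 0.2, 0.155])]
296 [([134, 149, 162], [0.56, 0.202, 0.156]), ([132, 147, 161], [0.566, 0.2, 0.157])]
65 [0.094 0.095 0.095 0.097 0.098 0.121 0.123 0.124] [0.556 0.191 0.096]
3.15 [0.5596 0.192  0.0887] x [ 0.  0. -1.] y [ 0.892 -0.452  0.   ] yaw -0.469 [-0.12 -0.29  0.62] 0.000154076883102685 [0.21 0.38 1.64 0.   1.12 0.68]
```

All three cameras agree that the visible tip is at about 122 mm while the state reports 88.7 mm. The lateral position is right, so real tip height is reported z plus about 33 mm. I'll use that offset, keep the force as a guard, and check where the tall cruets stand.

```bash
python3 - <<'E'
from h import *
im=dict(np.load('last_scene.npz'));w=world(im)
m=(im['depth']>0)&(w[...,2]>.10)&(w[...,2]<.16)&(w[...,0]>.5)&(w[...,1]<.2)&(w[...,0]<.9)&(w[...,1]>-.1)
m&=np.hypot(w[...,0]-.5595,w[...,1]-.192)>.06
c,l,s,ce=cv2.connectedComponentsWithStats(m.astype(np.uint8))
for i in range(1,c):
    if s[i,4]>30: q=w[l==i];print(s[i],q.min(0).round(3),q.max(0).round(3))
E
python3 -m creep '{"delta_pos":[[0.6,0,0],[1.2,0,0],[1.8,0,0],[2.2,0,0],[2.2,0,0],[2.2,0,0]],"dr":[[0,0,0],[0,0,0],[0,0,0],[0,0,0],[0,0,0],[0,0,0]]}'
```

```text
[380 198  22  23 395] [0.73  0.033 0.1  ] [0.786 0.091 0.137]
[350 215  22  25 381] [ 0.739 -0.065  0.1  ] [ 0.792 -0.014  0.138]
[362 215  92  49 297] [ 0.849 -0.099  0.1  ] [0.861 0.197 0.111]
clock: 3.75
position: [0.559, 0.1919, 0.0669]
ee_rot: [-0.37, -0.602, -0.37, 0.603]
contact_force: [-1.7, -1.2, 5.0]
width: 0.0002
```

```bash
python3 -m creep '{"delta_pos":[[0.3,0,0],[0.5,0,0],[0.7,0,0],[0.85,0,0],[0.95,0,0],[0.95,0,0],[0.95,0,0]],"dr":[[0,0,0],[0,0,0],[0,0,0],[0,0,0],[0,0,0],[0,0,0],[0,0,0]]}'
```

```text
clock: 4.45
position: [0.5591, 0.1919, 0.0591]
ee_rot: [0.37, 0.603, 0.37, -0.602]
contact_force: [-3.4, -0.7, 13.8]
width: 0.0001
```

```bash
python3 -m creep '{"delta_pos":[[0.2,0,0],[0.35,0,0],[0.35,0,0],[0.35,0,0],[0,0,0],[-1,0,0],[-2.5,0,0],[-4,0,0],[-4,0,0],[-4,0,0]],"dr":[[0,0,0],[0,0,0],[0,0,0],[0,0,0],[0,0,0],[0,0,0],[0,0,0],[0,0,0],[0,0,0],[0,0,0]]}'
python3 - <<'E'
from fit import *
fit(grab('wrist'),(.559,.192));st()
u=np.array([-.891,.454]);t=np.array([.454,.891]);c=np.array([.559,.193])
for d in (.026,):
    p=c+u*.033-t*d; print('start',p)
    go([*p,.095],-.47);go([*p,.042],-.47)
E
```

```text
clock: 5.45
position: [0.5593, 0.1919, 0.0966]
ee_rot: [0.37, 0.603, 0.37, -0.602]
contact_force: [-0.7, -0.3, -0.8]
width: 0.0002
head n 2277 top z [0.0893 0.0918 0.0925] dome c [0.5574 0.1934] rect 558.8 193.2 31.6 70.0 63.4 PCA wing angle 152.2
 wing 1 [0.5326 0.207  0.0841]
 wing -1 [0.5859 0.18   0.0838]
lid ((559.4937133789062, 193.4449920654297), (83.87641906738281, 84.23213958740234), 62.994014739990234)
5.5 [0.5589 0.1918 0.0961] x [-0.001 -0.    -1.   ] y [ 0.892 -0.452 -0.001] yaw -0.469 [-0.09 -0.7  -0.94] 0.00012147645925103827 [0.21 0.37 1.63 0.   1.14 0.68]
start [0.517793 0.184816]
delta cm [ 0.12 -3.35  2.48] dr [0.001 0.001 0.001]
delta cm [ 5.42 -3.34  2.48] dr [0.001 0.001 0.001]
```

The head is latched: its top is at 92.5 mm, down from 99, with the robot off it. Next I go behind the trailing flank of the near wing.

```bash
python3 -m creep '{"delta_pos":[[0,-1.5,1.2],[0,-3,2.5],[0,-3,2.5],[1.5,-3,2.5],[3,-3,2.5],[4.5,-3,2.5],[5.4,-3,2.5],[5.4,-3,2.5],[5.4,-3,2.5]],"dr":[[0,0,0],[0,0,0],[0,0,0],[0,0,0],[0,0,0],[0,0,0],[0,0,0],[0,0,0],[0,0,0]]}'
python3 - <<'E'
from h import *
im=grab('wrist');b=grab('side');st()
cv2.imwrite('pics/5.png',np.hstack([im['pixels'][50:400,150:500],cv2.resize(b['pixels'][150:220,220:305],(425,350))]))
# arc rows: tool rigid with head, start contact offset s, angle a clockwise
c=np.array([.559,.193]);s=manip.get_state();R=Ro.from_quat(np.roll(s['ee_rot'],-1));p0=s['position']
u=np.array([-.891,.454]);t=np.array([.454,.891]);print('rel u,t mm',(p0[:2]-c)@u*1e3,(p0[:2]-c)@t*1e3)
for fwd,a in [(7,0),(9,0),(9,.12),(9,.24),(9,.36),(9,.48),(9,.6),(9,.7),(9,.75),(9,.8)]:
    q=p0[:2]+t*fwd/1e3-c; M=Ro.from_euler('z',-a).as_matrix()[:2,:2]; n=c+M@q
    print(fwd,a,(R.inv().apply(np.r_[n-p0[:2],0])*100).round(2))
E
```

```text
clock: 6.4
position: [0.5218, 0.1833, 0.0429]
ee_rot: [0.37, 0.603, 0.37, -0.602]
contact_force: [-0.2, 0.7, -0.1]
width: 0.0002
6.5 [0.5221 0.1834 0.0436] x [ 0.001  0.    -1.   ] y [ 0.892 -0.452  0.001] yaw -0.469 [ 0.29  0.13 -0.65] 8.391175370899032e-05 [0.21 0.38 1.78 0.   0.98 0.68]
rel u,t mm 28.49316458693538 -25.27390166553361
7 0 [ 0.   0.  -0.7]
9 0 [ 0.   0.  -0.9]
9 0.12 [ 0.   -0.17 -1.25]
9 0.24 [ 0.   -0.3  -1.62]
9 0.36 [ 0.   -0.39 -2.01]
9 0.48 [ 0.   -0.42 -2.4 ]
9 0.6 [ 0.   -0.41 -2.79]
9 0.7 [ 0.   -0.37 -3.12]
9 0.75 [ 0.   -0.34 -3.28]
9 0.8 [ 0.   -0.3  -3.44]
```

View pics/5.png

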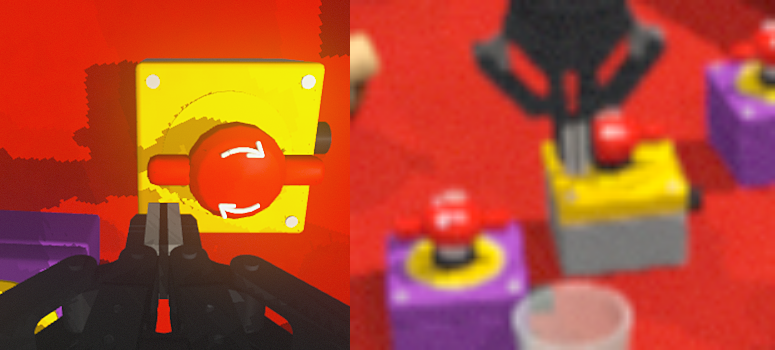

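The fingertip (165,240 in the left crop) stands behind the left wing (170,168), clear of the dome. Next I sweep it round the arc.

```bash
python3 -m creep '{"delta_pos":[[0,0,-0.5],[0,0,-0.9],[0,-0.17,-1.25],[0,-0.3,-1.6],[0,-0.4,-2.0],[0,-0.42,-2.4],[0,-0.4,-2.8],[0,-0.35,-3.1],[0,-0.35,-3.25],[0,-0.35,-3.25]],"dr":[[0,0,0],[0,0,0],[0.12,0,0],[0.24,0,0],[0.36,0,0],[0.48,0,0],[0.6,0,0],[0.7,0,0],[0.75,0,0],[0.75,0,0]]}'
python3 - <<'E'
from h import *
im=grab('wrist');b=grab('side');st()
cv2.imwrite('pics/6.png',np.hstack([im['pixels'][50:400,150:500],cv2.resize(b['pixels'][150:220,220:305],(425,350))]))
from fit import fit
fit(im,(.559,.193))
E
```

```text
clock: 7.5
position: [0.5319, 0.2141, 0.0431]
ee_rot: [-0.124, -0.696, -0.124, 0.697]
contact_force: [-3.6, -0.0, 0.9]
width: -0.0002
7.6 [0.5319 0.2141 0.0431] x [-0.002  0.    -1.   ] y [ 0.346 -0.938 -0.001] yaw -1.218 [-3.47 -1.19  1.47] -0.00018043523797778925 [0.26 0.4  1.74 0.   1.   1.48]
head n 7273 top z [0.0954 0.0982 0.0994] dome c [0.5592 0.1938] rect 555.8 196.2 33.5 79.4 27.7 PCA wing angle 115.8
 wing 1 [0.5461 0.2228 0.0908]
 wing -1 [0.5714 0.1689 0.0901]
lid ((559.3397216796875, 193.22409057617188), (84.143310546875, 84.42337036132812), 62.87321090698242)
```

View pics/6.png

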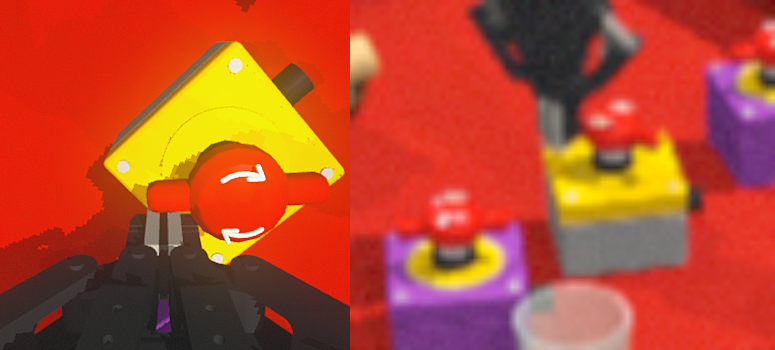

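The head is turned about 37° and has sprung out (top at 99 mm). Next I reverse along the arc, then back off and lift.

Run:
```python
from h import *
c=np.array([.559,.193]);s=manip.get_state();R=Ro.from_quat(np.roll(s['ee_rot'],-1));p0=s['position']
t=np.array([.937,.35])
t=-R.as_matrix()[:2,2]
for bk,a in [(0,.12),(0,.24),(0,.36),(0,.48),(0,.6),(0,.75),(6,.75),(12,.75)]:
    q=p0[:2]-t*bk/1e3-c; M=Ro.from_euler('z',a).as_matrix()[:2,:2]; n=c+M@q
    print(bk,a,(R.inv().apply(np.r_[n-p0[:2],0])*100).round(2))
im=dict(np.load('last_scene.npz'));w=world(im);hsv=cv2.cvtColor(im['pixels'],cv2.COLOR_BGR2HSV);h,S,v=cv2.split(hsv)
# control box lid
m=(np.hypot(w[...,0]-.53,w[...,1]+.262)<.09)&(np.abs(w[...,2]-.058)<.004);print(cv2.minAreaRect((w[m][:,:2]*1000).astype(np.float32)))
for lo,hi in((100,125),(45,85)):
    m=(np.hypot(w[...,0]-.53,w[...,1]+.262)<.09)&(h>lo)&(h<hi)&(S>100)&(w[...,2]>.07);p=w[m];print(((p.min(0)+p.max(0))/2).round(4),np.median(p,0).round(4))
```

```text
0 0.12 [0.   0.24 0.34]
0 0.24 [0.   0.51 0.64]
0 0.36 [0.   0.83 0.91]
0 0.48 [0.   1.17 1.14]
0 0.6 [0.   1.53 1.33]
0 0.75 [0.   2.02 1.5 ]
6 0.75 [0.   2.43 1.94]
12 0.75 [0.   2.83 2.38]
((524.764404296875, -260.185546875), (123.23931121826172, 79.21228790283203), 79.43450164794922)
[ 0.5321 -0.2332  0.0778] [ 0.5335 -0.2341  0.0773]
[ 0.5194 -0.2901  0.078 ] [ 0.5219 -0.2901  0.0772]
```

```bash
python3 -m creep '{"delta_pos":[[0,0.24,0.34],[0,0.51,0.64],[0,0.83,0.91],[0,1.17,1.14],[0,1.53,1.33],[0,2.0,1.5],[0,2.4,1.9],[0,2.8,2.4],[0,2.8,2.4],[0,2.8,2.4]],"dr":[[-0.12,0,0],[-0.24,0,0],[-0.36,0,0],[-0.48,0,0],[-0.6,0,0],[-0.75,0,0],[-0.75,0,0],[-0.75,0,0],[-0.75,0,0],[-0.75,0,0]]}'
python3 -m creep '{"delta_pos":[[-2,0,0],[-5,0,0],[-8,0,0],[-11,0,0],[-13,0,0],[-13,0,0]],"dr":[[0,0,0],[0,0,0],[0,0,0],[0,0,0],[0,0,0],[0,0,0]]}'
python3 - <<'E'
from h import *
from fit import fit
fit(grab('wrist'),(.559,.193));st();go([.525,-.20,.17],-.47)
E
```

```text
clock: 8.6
position: [0.5202, 0.1792, 0.0431]
ee_rot: [0.37, 0.603, 0.37, -0.602]
contact_force: [-0.4, 0.8, 0.2]
width: 0.0001
clock: 9.2
position: [0.5225, 0.18, 0.1763]
ee_rot: [0.371, 0.605, 0.369, -0.6]
contact_force: [-0.6, 1.2, -0.4]
width: 0.0
head n 926 top z [0.0927 0.0974 0.0985] dome c [0.5536 0.1912] rect 559.0 193.0 37.0 66.0 87.1 PCA wing angle 152.6
 wing 1 [0.5324 0.2073 0.0902]
 wing -1 [0.5859 0.1799 0.0899]
lid ((559.6009521484375, 193.61349487304688), (83.27100372314453, 83.98345184326172), 63.009159088134766)
9.25 [0.5211 0.1797 0.1743] x [ 0.004  0.001 -1.   ] y [ 0.892 -0.452  0.003] yaw -0.469 [-0.33  0.56  0.01] 0.00025023055461368093 [0.21 0.25 1.6  0.   1.28 0.67]
delta cm [ 0.39 17.52 33.68] dr [ 0.001 -0.003 -0.003]
```

Head is out at 98.5 mm and its wings are back at rest (152.6°). On to the reset button.

```bash
python3 -m creep '{"delta_pos":[[0,1.7,3.4],[0,3.5,6.8],[0,5.3,10.2],[0,7.1,13.6],[0,8.9,17],[0,10.7,20.4],[0,12.5,23.8],[0,14.2,27.2],[0,15.9,30.5],[0,17.5,33.7]],"dr":[[0,0,0],[0,0,0],[0,0,0],[0,0,0],[0,0,0],[0,0,0],[0,0,0],[0,0,0],[0,0,0],[0,0,0]]}'
python3 -m creep '{"delta_pos":[[0,0,0],[0,0,0]],"dr":[[0,0,0],[0,0,0]]}'
python3 - <<'E'
from h import *
im=grab('wrist');st();w=world(im);hsv=cv2.cvtColor(im['pixels'],cv2.COLOR_BGR2HSV);h,S,v=cv2.split(hsv)
cv2.imwrite('pics/7.png',im['pixels'])
for lo,hi in((100,125),(45,85)):
    m=(np.hypot(w[...,0]-.53,w[...,1]+.262)<.09)&(h>lo)&(h<hi)&(S>100)&(w[...,2]>.07)&(w[...,2]<.09);p=w[m];print(len(p),((p.min(0)+p.max(0))/2).round(4),np.ptp(p,0).round(3),np.median(p,0).round(4),cv2.minEnclosingCircle((p[:,:2]*1000).astype(np.float32)))
E
```

```text
clock: 10.25
position: [0.5227, -0.2016, 0.171]
ee_rot: [-0.369, -0.602, -0.371, 0.603]
contact_force: [0.4, 0.5, 0.2]
width: -0.0
clock: 10.45
position: [0.5228, -0.2004, 0.1711]
ee_rot: [-0.368, -0.602, -0.371, 0.603]
contact_force: [0.6, -0.4, -0.9]
width: 0.0005
10.5 [ 0.5229 -0.1996  0.1715] x [-0.002  0.002 -1.   ] y [ 0.892 -0.453 -0.003] yaw -0.47 [-0.58  0.79 -0.03] -0.00015004124599474084 [-0.49  0.27  1.58  0.    1.29 -0.02]
802 [ 0.5294 -0.2308  0.0783] [0.027 0.026 0.005] [ 0.5297 -0.2302  0.0789] ((529.4841918945312, -230.68280029296875), 13.477810859680176)
489 [ 0.5213 -0.2874  0.0788] [0.02  0.026 0.005] [ 0.5211 -0.288   0.0789] ((518.670166015625, -287.7407531738281), 13.308030128479004)
```

View pics/7.png

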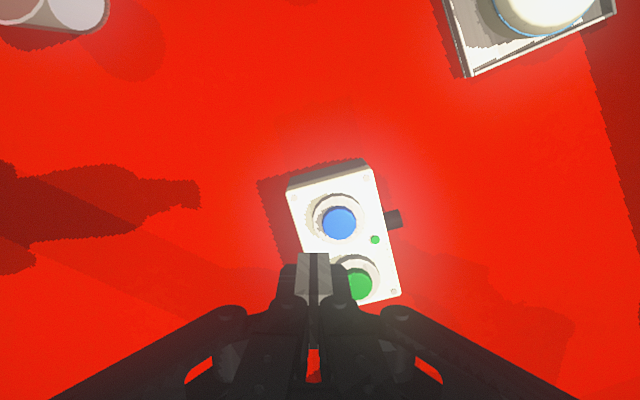

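The blue button (338,222) is clear, with green (355,283) beside it. The wrist places blue at (0.530, -0.231), and the scene camera agrees to 3 mm.

Run:
```python
from h import *
go([.530,-.231,.056],-.47)
```

```text
delta cm [11.54  2.09  2.49] dr [ 0.    -0.001  0.003]
```

```bash
python3 -m creep '{"delta_pos":[[1,1,1.2],[3,2.1,2.5],[6,2.1,2.5],[9,2.1,2.5],[10.5,2.1,2.5],[11.4,2.1,2.5],[11.4,2.1,2.5],[11.4,2.1,2.5]],"dr":[[0,0,0],[0,0,0],[0,0,0],[0,0,0],[0,0,0],[0,0,0],[0,0,0],[0,0,0]]}'; python3 -c "
from h import *;st();go([.530,-.231,.041],-.47)"
```

```text
clock: 11.3
position: [0.5318, -0.2324, 0.0594]
ee_rot: [0.371, 0.603, 0.37, -0.602]
contact_force: [-0.1, 0.6, 0.4]
width: 0.0002
11.3 [ 0.5318 -0.2324  0.0594] x [ 0.001 -0.001 -1.   ] y [ 0.892 -0.451  0.001] yaw -0.468 [-0.14  0.6   0.44] 0.0001830957864416512 [-0.53  0.39  1.7   0.    1.04 -0.06]
delta cm [ 1.84 -0.23 -0.04] dr [ 0.002  0.    -0.001]
```

```bash
python3 -m creep '{"delta_pos":[[0.5,-0.2,0],[1,-0.2,0],[1.3,-0.2,0],[1.6,-0.2,0],[1.75,-0.2,0],[1.75,-0.2,0],[1.75,-0.2,0]],"dr":[[0,0,0],[0,0,0],[0,0,0],[0,0,0],[0,0,0],[0,0,0],[0,0,0]]}'; python3 -c "
from h import *;st()"
```

```text
clock: 12.0
position: [0.5296, -0.2315, 0.0432]
ee_rot: [0.37, 0.603, 0.37, -0.602]
contact_force: [-3.2, 1.9, 10.6]
width: 0.0004
12.0 [ 0.5296 -0.2315  0.0432] x [ 0.001 -0.001 -1.   ] y [ 0.892 -0.452  0.001] yaw -0.469 [-3.18  1.88 10.61] 0.0004143170900442691 [-0.53  0.41  1.73  0.    1.01 -0.06]
```

10.6 N is past the button's 5 N, so it is bottomed or on the ring. I'll push 2 mm more and look.

```bash
python3 -m creep '{"delta_pos":[[0.1,0,0],[0.2,0,0],[0.2,0,0]],"dr":[[0,0,0],[0,0,0],[0,0,0]]}'
python3 - <<'E'
from h import *
im=grab('wrist');st();w=world(im);hsv=cv2.cvtColor(im['pixels'],cv2.COLOR_BGR2HSV);h,S,v=cv2.split(hsv)
cv2.imwrite('pics/8.png',im['pixels'][100:400,150:500])
r=np.hypot(w[...,0]-.53,w[...,1]+.231)
m=(r<.03)&(h>100)&(h<125)&(S>100);p=w[m];print(len(p),np.percentile(p[:,2],[5,50,95]) if len(p) else '')
m=(r<.021)&(r>.016)&(S<60)&(w[...,2]<.09);p=w[m];print('ring',len(p),np.percentile(p[:,2],[5,50,95]) if len(p) else '')
E
```

```text
clock: 12.3
position: [0.5297, -0.2315, 0.043]
ee_rot: [0.371, 0.603, 0.37, -0.602]
contact_force: [-5.0, 2.3, 21.1]
width: 0.0001
12.35 [ 0.5297 -0.2315  0.043 ] x [ 0.002 -0.001 -1.   ] y [ 0.892 -0.452  0.002] yaw -0.469 [-5.18  2.79 22.22] -6.39481046898221e-06 [-0.53  0.41  1.73  0.    1.   -0.06]
647 [0.07174217 0.07347495 0.07494831]
ring 1754 [0.06883524 0.06998668 0.07097   ]
```

View pics/8.png

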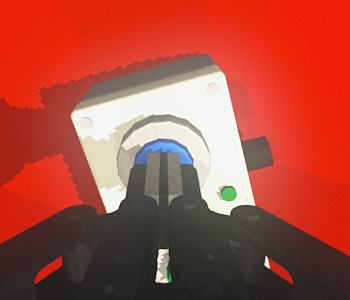

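The blue top is down from 78.9 to about 74 mm and still above the ring (70 mm), so it is fully bottomed. The fingertips sit centrally on it at (163,165). Now I release it and check everything.

```bash
python3 -m creep '{"delta_pos":[[-1,0,0],[-3,0,0],[-6,0,0],[-9,0,0],[-12,0,0],[-15,0,0],[-17,0,0],[-17,0,0],[-17,0,0],[-17,0,0]],"dr":[[0,0,0],[0,0,0],[0,0,0],[0,0,0],[0,0,0],[0,0,0],[0,0,0],[0,0,0],[0,0,0],[0,0,0]]}'
python3 - <<'E'
from fit import *
im=grab('wrist');st();w=world(im);hsv=cv2.cvtColor(im['pixels'],cv2.COLOR_BGR2HSV);h,S,v=cv2.split(hsv)
for lo,hi in((100,125),(45,85)):
    m=(np.hypot(w[...,0]-.53,w[...,1]+.262)<.09)&(h>lo)&(h<hi)&(S>100)&(w[...,2]>.07)&(w[...,2]<.09);p=w[m];print(len(p),np.median(p,0).round(4))
a=grab('scene');b=grab('side')
fit(a,(.559,.193));fit(b,(.559,.193))
cv2.imwrite('pics/9.png',cv2.resize(np.vstack([a['pixels'],b['pixels']]),None,fx=.75,fy=.75))
E
```

```text
clock: 13.35
position: [0.5285, -0.2309, 0.2077]
ee_rot: [-0.369, -0.602, -0.371, 0.603]
contact_force: [-0.3, 0.6, -0.1]
width: -0.0002
13.4 [ 0.5285 -0.2309  0.2077] x [-0.003  0.002 -1.   ] y [ 0.892 -0.452 -0.003] yaw -0.469 [-0.44  0.08  0.21] 0.0004578516682470451 [-0.53  0.28  1.49  0.    1.38 -0.06]
694 [ 0.5298 -0.2303  0.0789]
556 [ 0.5185 -0.2869  0.0789]
head n 125 top z [0.0912 0.0981 0.0997] dome c [0.5616 0.1892] rect 560.5 189.6 64.3 36.5 0.8 PCA wing angle 153.8
 wing 1 [0.5326 0.2044 0.0877]
 wing -1 [0.5881 0.1761 0.0854]
lid ((562.2288818359375, 190.24130249023438), (84.81758117675781, 82.2378921508789), 61.62202072143555)
head n 99 top z [0.0893 0.0967 0.0982] dome c [0.5576 0.187 ] rect 556.2 188.0 34.0 66.3 55.9 PCA wing angle 151.5
 wing 1 [0.5317 0.2049 0.0873]
 wing -1 [0.5851 0.1774 0.0871]
lid ((556.7910766601562, 189.30174255371094), (82.75638580322266, 83.5115966796875), 62.602508544921875)
```

View pics/9.png

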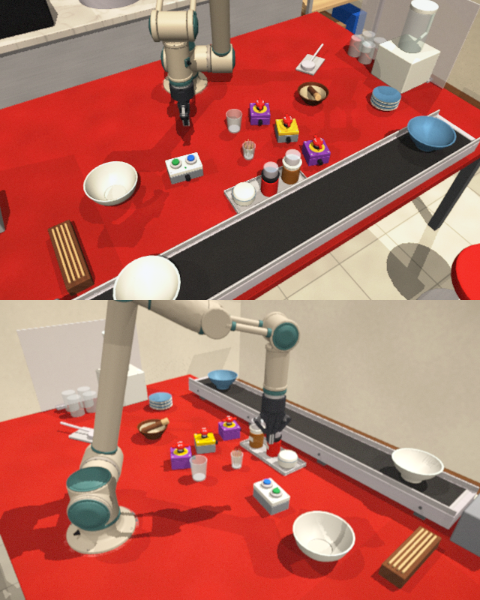

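The tableware is where it was at the start (same pixels for bowl, tumbler, picks and mortar). Both buttons are out and the gripper is clear. Handing in.

```bash
python3 -c "
from rig import manip;print(manip.sign_off())"
```

```text
the job is handed in; nothing more can be done
None
```

I did the whole sequence and handed the job in at about 13.4 s; the hand-in reports no verdict.

- **Press:** the red head was pressed with shut fingertips at about 14 N, then a little further. It latched: its top stayed at 92.5 mm, down from 99, with the robot off it.
- **Twist:** I pushed one wing round clockwise, about 37° by the camera, without gripping. The head sprang out to 99 mm, and I backed off along the same arc.
- **Reset:** the blue button was pressed until it bottomed. Its top went from 78.9 to about 74 mm, at about 21 N on the wrist.

**Last checks:**
- The head is out at 98–100 mm, with its wings at rest within a couple of degrees (151.5° and 153.8°, 152–153° measured before).
- The blue and green buttons are both at 78.9 mm.
- The tableware looks unmoved in both views; I compared by eye and did not measure each piece.
- The robot is clear and the wrist force is about zero.

**Disagreements:**
- The visible fingertips were about 32–33 mm higher than the reported TCP. The three cameras and the contact height agreed on this, so I corrected for it. My first press attempt stopped short in the air for that reason.
- The fixed cameras placed the stop box up to 5 mm apart. I relied on the wrist camera.

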